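# Shut and lock the cover of a dust filter box

## Robot

A 7-joint arm with a two-finger parallel gripper is mounted at the origin on a cart in front of the work surface, level with it; the furniture and walls round the work are solid. World frame = base frame: x ahead of the robot, y to its left, z up, the work surface at z = 0. Lengths are in m, angles in degrees, forces in N, time in s.
With the tool pointing down it reaches from about 0.425 to 0.875 m from the base axis. Payload 4.7 kg.
Tool frame: the origin (TCP) lies midway between the tips of the shut fingers; the grasp point (between the pads) lies 19 mm behind it; z points along the fingers, y is the line along which they close (so a half turn about z gives the same grasp; the last joint's range is limited). The gripper opens to 87 mm and grips with 3 to 60 N. Pads are 19 mm wide; open, the fingers measure 117 mm over their backs; the gripper's body (75 mm by 190 mm) begins 51 mm behind the grasp point.
Start: joints at [74.777, 18.392, -4.016, 83.108, 1.295, 78.541, -3.26], TCP at [0.179, -0.625, 0.223] pointing down, gripper open.
Joint ranges: [-163.93, 163.93], [-17.29, 119.83], [-79.2, 71.16], [3.27, 140.29], [-89.18, 269.18], [5.43, 117.66], [-154.24, 154.24]. Speed limits (degrees/s): [147.25, 147.25, 180, 180, 180, 180, 180].

## Interface

Orientations are given as [roll, pitch, yaw] about the fixed x, y, z axes, in that order (R = Rz(yaw) Ry(pitch) Rx(roll)).
In Python, from cell import env, viewer, boxes_of, masks_of gives the robot as it stands. The module is installed in compiled form; this text tells all that it offers.
- The arm moves only by the tool apply_moves, never from a script. Its argument "moves" is a list of rows, each a list of 7 numbers: the shift along the tool's x, y, z scaled (see below), then the turn, a rotation vector about the tool's x, y, z scaled (see below), then the opening, from 0 (shut) to 1 (fully open). A call has 1 to 20 rows; each row is the pose to reach, as a shift and turn from the pose commanded when the call began, along the tool's axes at that moment; what a row does not reach only later rows make up. The controller multiplies each number of a shift by 0.2 m and each number of a turn by 1.5 rad. A row lasts 1/10 s, in which the tool goes at most 50 mm and 8.59 degrees, less where a joint would pass 70% of its speed; a pose out of reach is approached as far as the arm can. A call with a number of a shift or a turn outside -1 to 1 is refused whole. A call with a gripper value outside its range is refused whole. The fingers move at their own pace and stop on an object; "grip_force" is the grip in N (left out, the last holds). Time passes only in rows, so rows that repeat a pose let the fingers close. It gives the time, the measured TCP pose, the force, the opening and the grip force at its end, in the units of the state.
- env.get_obs(): the state, without advancing time (a new reading comes with each control period).
- viewer.read_camera(name): name is "scene" or "top" or "wrist"; returns the picture (420x560x3 uint8, red, green, blue); there is no depth.
- viewer.get_calibration(name): a dict with "fov_y" (degrees; the focal length in pixels is half the picture's height over the tangent of half this angle, whatever the lens; pixels are square), "cx", "cy" (the principal point, pixels), "position" and "orientation" of the camera in the world. Camera axes: x right, y up, looking along -z (the intrinsics and any distortion apply to the point x, -y, -z); pixel columns grow to the right and rows downward; lengths in m; the calibration is good to about 2 mm. A picture is of the moment at which its call begins: read the wrist's pose just before it. get_calibration takes no time and is no camera call; for the wrist camera it gives the pose at the moment of the call.
- env.sign_off(): hands the job in; it is judged then, once.
Trained networks look in the newest picture that a camera, given by its name, has taken for a name from the list of things; names that differ only in an ending like _2 or _b are one class to them, and where a whole thing is asked for, a point or a joint stands for the part that bears it (a point fixed in the world has none). Each returns a list of dicts, best first, with "conf" (0 to 1); they miss things now and then, are a little off and sometimes report something else, mostly with a low value. They report only what shows in the picture. A call takes as long as a camera call.
- boxes_of(camera, target): "location" ([column, row] in pixels, amid what is visible of it).
- masks_of(camera, target): "pixels" (420x560 bool, what is visible of it) and "location" ([column, row] in pixels, amid what is visible of it).
The state is a dict: "time_s": time; "qpos": joint angles; "joint_velocities": joint speeds; "effort": joint torques, N m; "tool_pos": TCP position; "tool_rot": TCP orientation; "force": force on the tool from outside, world axes, zero at the start; "wrist_torque": the same for the moment, N m; "grip_width": finger opening in m; "grasp_force": force on a finger pad.
Only numpy, scipy, OpenCV 4.12 (cv2) and the standard library are available. Lean on these libraries where they do the work, as an engineer would, in place of code of your own. Each camera call takes 0.05 s, during which the arm holds its last target. There are 200 camera calls.

## Task

The filter has been changed: push the hinged cover of the grey filter box down, then, with a fingertip in the slot of its round quarter-turn fastener, press it fully home against its springy seal and turn the fastener clockwise to its stop, so that the cover stays locked down when you let go. Use only the fingertips as a pusher and key: grasp nothing, do not lift the cover further open or force the fastener round before the cover is home, and leave the sanding block, the black fuel cap and the screwdriver where they lie.

Things in the scene. Friction and masses are not known exactly. Their poses are not given: they have to be found in the camera images.
- filter_box: Grey open-topped plastic filter box, fixed to the table, 230 (x) x 210 (y) x 76 mm high without its cover; origin at the centre of its underside on the table, x axis from the front (fastener side, towards the robot) to the back (hinge side), z up. Stub hose spigots stick out 40 mm from its back and from its +y side.
- cover (a joint): Angle of the grey cover about its hinge at the back of the box, rad: 0 = fully home, positive = open, front edge up. Stiff hinge (0.46 N m of friction): stays where it is left. Below about 0.03 rad (last 7 mm at the front edge) a rubber seal pushes back: unlocked it springs up to there when let go; about 10 N down at the fastener takes it fully home.
- cover_hinge (a point): Point on the hinge axis at mid-width, 80 mm above the table; its y axis is the hinge axis, its -x axis runs along the cover to the front edge. The plate's top face lies 5 mm above it in the cover's own frame (85 mm above the table when home); ribs 2 mm high cross the top 25 to 100 mm from the hinge.
- cover_front (a point): Middle of the cover's front edge, on its top face. The cover is a 6 mm plate, 242 mm from hinge axis to front edge, 220 mm wide.
- slot (a point): Centre of the floor of the dark finger slot between the two bare-metal faces of the fastener's round head, 76 mm across, flush in the cover on its middle line, 172 mm from the hinge axis. Slot 30 mm wide, 64 mm long, 14 mm deep, ends closed; point y runs along the slot, z out of the cover. A white dot at its -y end stands by a black dot when open, by the black bar in front of the head when locked.
- fastener (a joint): Turn of the fastener, rad: 0 = open (slot parallel to the front edge), 1.571 = locked at its stop (slot towards the front edge); positive is clockwise from above; friction 0.06 N m. A narrow tip has play in the slot and must turn further. From 1.1 rad a steel tongue below goes under a keeper, if the cover is pressed within about 2 mm of home (else it jams), and then holds it.
- sanding_block: Loose black rubber sanding block, 62 x 110 x 45 mm, to the right of the box; origin at the centre of its underside. Not to be moved.
- fuel_cap: Loose black fuel filler cap with a grip bar, 68 mm across, 33 mm high, at the front left of the box; origin at the centre of its underside. Not to be moved.
- screwdriver: Loose screwdriver with an amber handle, 30 x 165 x 29 mm, left of the box; origin at the centre of its underside. Not to be moved or used.

How it is judged:
By the outcome, as a careful person would: the job done as asked, in the order asked, and still so for the second after the job is handed in, with the robot touching nothing.
It also fails if it takes over 54 s, if anything falls off the work surface, if the arm or the gripper's body presses on something with over 40 N, if the wrist force passes 120 N, or if a joint passes its speed limit or range.

## Working session

There is one attempt and no reset: what is moved stays moved. The work goes in short steps, Python scripts to look and compute and a tool call to move; the robot and the scene stay as the last step left them, time stands still between calls to the robot, and variables do not carry over. Pictures are saved under pics/ and viewed, at most 10 in all, crops included, and the job is handed in when it is done.

Besides the shell and the picture viewer there is one more tool, called after ">>>" by a JSON object that holds its "api" and its "payload", one argument or row to a line. apply_moves: Moves the arm, as the interface text tells. Shifts and turns lie within -1 to 1; 1 stands for 0.2 m of shift or 1.5 rad of turn. Its arguments: {"type":"object","properties":{"moves":{"type":"array","items":{"type":"array","items":{"type":"number","minimum":-1,"maximum":1}}},"grip_force":{"type":"number"}},"required":["moves"]}

```bash
mkdir -p pics
cat > h.py <<'E'
import numpy as np, cv2
from cell import env, viewer, boxes_of, masks_of
from scipy.spatial.transform import Rotation as R
E
python3 - <<'E'
from h import *
a=viewer.read_camera("scene");b=viewer.read_camera("top")
cv2.imwrite("pics/a.png",a[...,::-1]);cv2.imwrite("pics/b.png",b[...,::-1])
for c in("scene","top"):
    print(c,viewer.get_calibration(c))
    for t in("filter_box","cover","slot","cover_front","fastener","sanding_block","fuel_cap","screwdriver"):
        print(t,[(np.round(d["location"],1),round(d["conf"],2)) for d in boxes_of(c,t)[:2]])
o=env.get_obs();print(o)
E
```

```text
scene {'fov_y': 53.18559186481965, 'cx': 280.5641990952465, 'cy': 212.9118266861541, 'position': array([ 0.12293955, -0.57002017,  0.53389654]), 'orientation': array([ 59.55575357,   0.51988451, -37.51292817])}
filter_box [(array([267.9, 232.2]), 0.9), (array([177.9, 228.2]), 0.7)]
cover [(array([271.4, 184.8]), 0.58)]
slot [(array([258.3, 179.4]), 0.61)]
cover_front [(array([273.3, 180.2]), 0.93)]
fastener [(array([261.3, 181.6]), 0.64)]
sanding_block [(array([346.8, 279.8]), 0.88)]
fuel_cap [(array([174.9, 225.4]), 0.56)]
screwdriver []
top {'fov_y': 54.2866487775015, 'cx': 276.75086285303837, 'cy': 211.32706861770845, 'position': array([0.41224134, 0.06962792, 1.03001296]), 'orientation': array([ 1.08855077e+01, -6.60446326e-02, -8.96321081e+01])}
filter_box [(array([282.5, 222.4]), 0.77)]
cover [(array([281. , 215.3]), 0.95)]
slot [(array([282.2, 222.8]), 0.77)]
cover_front [(array([282.6, 215.8]), 0.59)]
fastener [(array([283.6, 223.4]), 0.6)]
sanding_block [(array([362.4, 213. ]), 0.63)]
fuel_cap [(array([205. , 282.5]), 0.59)]
screwdriver [(array([200.2, 222.1]), 0.6)]
{'time_s': 0.9, 'qpos': array([74.77554846, 18.39160429, -4.01717652, 83.1072955 ,  1.2936186 ,
       78.54170728, -3.25985251]), 'joint_velocities': array([-0.04737367,  0.0390276 , -0.05256298, -0.13077634, -0.02563011,
       -0.0032244 ,  0.06675888]), 'effort': array([ 4.51321011e-04, -4.91090369e+01, -4.02747933e-01, -3.12767923e+01,
       -6.35762187e-02,  3.33879946e-02,  2.17061944e-05]), 'tool_pos': array([ 0.17951263, -0.62473777,  0.22259253]), 'tool_rot': array([1.79995546e+02, 1.07581445e-03, 1.60341366e+01]), 'force': array([0.12321901, 0.53926619, 0.40620223]), 'wrist_torque': array([0.01594647, 0.04899631, 0.00920834]), 'grasp_force': 0.0, 'grip_width': 0.08716113370919008}
```

View pics/a.png

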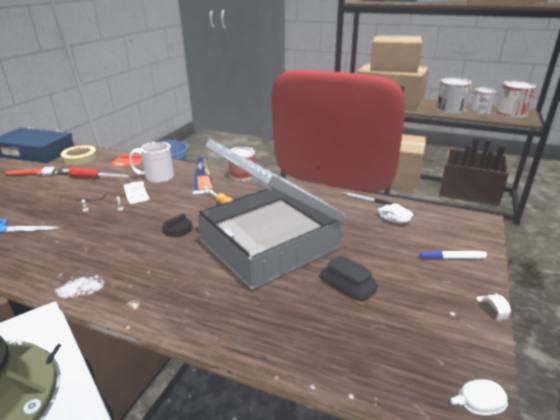

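View pics/b.png

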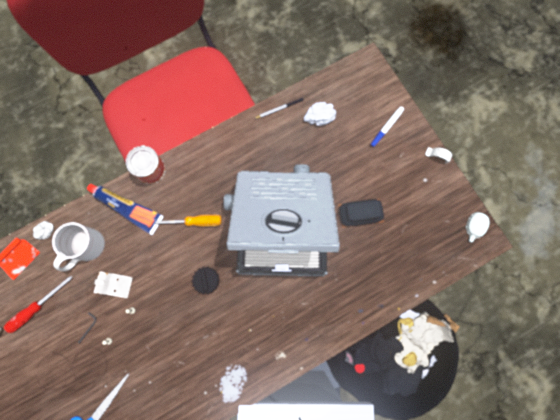

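The scene shows the open cover with its front edge up at about (210,145)-(340,218). The top view shows the cover front edge at row ~249, the fastener at (283,221), the cap at (206,280), the sanding block at (361,212) and the screwdriver at (200,221).

Run:
```python
from h import *
a=cv2.imread("pics/a.png")[130:290,180:370];b=cv2.imread("pics/b.png")[155:295,180:390]
cv2.imwrite("pics/a2.png",cv2.resize(a,None,fx=3.7,fy=3.7,interpolation=3))
cv2.imwrite("pics/b2.png",cv2.resize(b,None,fx=3.8,fy=3.8,interpolation=3))
```

```text
(no output)
```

View pics/a2.png

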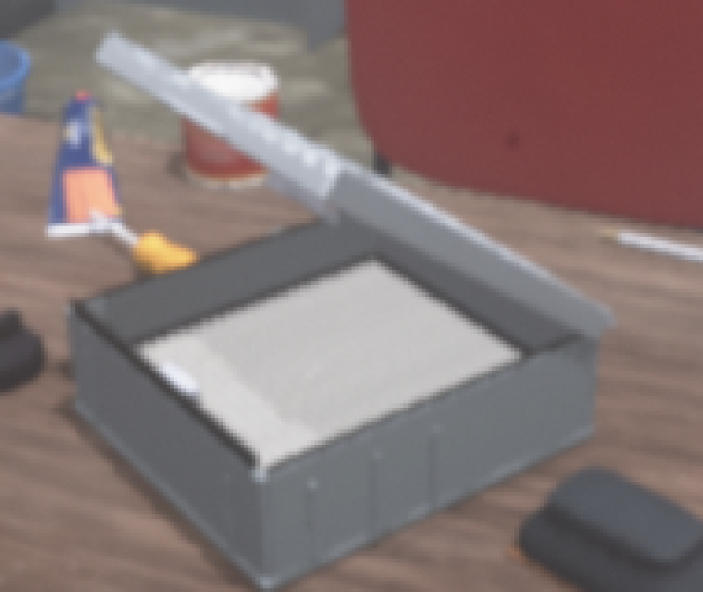

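View pics/b2.png

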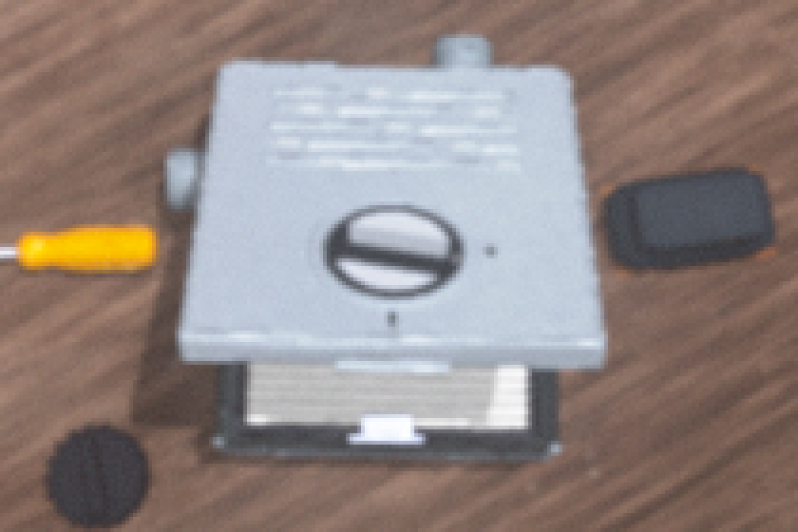

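```bash
cat >> h.py <<'E'
def proj(c,P):
    k=viewer.get_calibration(c) if isinstance(c,str) else c
    f=210/np.tan(np.radians(k["fov_y"]/2)); M=R.from_euler("xyz",k["orientation"],degrees=True)
    q=M.inv().apply(np.atleast_2d(P)-k["position"])
    return np.c_[k["cx"]+f*q[:,0]/-q[:,2], k["cy"]-f*q[:,1]/-q[:,2]]
def box(p,l): return R.from_euler("z",p[2]).apply(np.atleast_2d(l))+[p[0],p[1],0]
def cov(p,th,l,hx): # l in hinge frame (x toward back)
    q=R.from_euler("y",th).apply(np.atleast_2d(l))+[hx,0,.080]
    return box(p,q)
E
python3 - <<'E'
from h import *
from scipy.optimize import least_squares
T=lambda u:np.array(u)/3.8+[180,155]-.3
S=lambda u:np.array(u)/3.7+[180,130]-.3
bt=T([(217,445),(557,452)]);bl=[(-.115,.105,.076),(-.115,-.105,.076)]
bs=S([(265,585),(262,465),(75,305),(78,408),(592,430)]);bsl=[(-.115,-.105,0),(-.115,-.105,.076),(-.115,.105,.076),(-.115,.105,0),(.115,-.105,0)]
ct=T([(181,337),(605,342),(394,257)]);cl=[(-.242,.11,.005),(-.242,-.11,.005),(-.172,0,-.009)]
cs=S([(110,38),(335,165)])
kt=viewer.get_calibration("top");ks=viewer.get_calibration("scene")
def r(v):
    p=v[:3];th=v[3];hx=v[4]
    return np.r_[(proj(kt,box(p,bl))-bt).ravel(),(proj(ks,box(p,bsl))-bs).ravel(),(proj(kt,cov(p,th,cl,hx))-ct).ravel(),(proj(ks,cov(p,th,cl[:2],hx))-cs).ravel(),(hx-.115)*500]
s=least_squares(r,[.5,0,0,.5,.115],loss="soft_l1")
print(s.x,np.round(r(s.x),1))
p,th,hx=s.x[:3],s.x[3],s.x[4]
print("slot",cov(p,th,(-.172,0,-.009),hx),"front",cov(p,th,(-.242,0,.005),hx),"hinge",cov(p,th,(0,0,0),hx),"home slot",cov(p,0,(-.172,0,-.009),hx))
def ground(k,u,z):
    f=210/np.tan(np.radians(k["fov_y"]/2))
    d=R.from_euler("xyz",k["orientation"],degrees=True).apply([(u[0]-k["cx"])/f,-(u[1]-k["cy"])/f,-1]);return k["position"]+d*(z-k["position"][2])/d[2]
for n,u,z in(("block",(362,212),.04),("cap",(205.5,281),.03),("screw tip handle",(221,221),.015)):print(n,ground(kt,u,z))
E
```

```text
[ 0.56877533  0.05763357 -0.01665903  0.66144786  0.11915046] [-1.5 -1.1  0.  -0.8  1.2  2.7  0.3  3.  -2.1  0.   0.8  1.2  0.7  2.3
 -1.5 -0.4 -0.4  0.9 -1.2  2.7 -0.6 -1.9  1.1  0.3  2.1]
slot [[0.54667469 0.05800178 0.17855079]] front [[0.50004354 0.05877868 0.23259644]] hinge [[0.68790926 0.05564873 0.08      ]] home slot [[0.51593313 0.05851395 0.071     ]]
block [ 0.60233883 -0.14010081  0.04      ]
cap [0.43265201 0.24010219 0.03      ]
screw tip handle [0.58177026 0.20957251 0.015     ]
```

>>> {"api": "apply_moves", "payload": {
  "moves": [
    [1,-0.5,-0.45,0,0,-0.8,0.2],
    [1,-0.5,-0.45,0,0,-0.8,0.2],
    [1,-0.5,-0.45,0,0,-0.8,0.2],
    [1,-0.5,-0.45,0,0,-0.8,0.2],
    [1,-0.5,-0.45,0,0,-0.8,0.2],
    [1,-0.5,-0.45,0,0,-0.8,0.2],
    [1,-0.5,-0.45,0,0,-0.8,0.2],
    [1,-0.5,-0.45,0,0,-0.8,0.2],
    [1,-0.5,-0.45,0,0,-0.8,0.2]
  ]
}}

```text
time_s: 1.8
tool_pos: [0.3441, -0.4733, 0.3127]
tool_rot: [180.0, 0.0, 84.8]
force: [0.0, 0.6, -0.0]
grip_width: 0.0233
grasp_force: 0.0
```

>>> {"api": "apply_moves", "payload": {
  "moves": [
    [1,0.4,0,0,0,-0.76,0.2],
    [1,0.4,0,0,0,-0.76,0.2],
    [1,0.4,0,0,0,-0.76,0.2],
    [1,0.4,0,0,0,-0.76,0.2],
    [1,0.4,0,0,0,-0.76,0.2],
    [1,0.4,0,0,0,-0.76,0.2],
    [1,0.4,0,0,0,-0.76,0.2],
    [1,0.4,0,0,0,-0.76,0.2]
  ]
}}

```text
time_s: 2.6
tool_pos: [0.442, -0.2813, 0.3127]
tool_rot: [-180.0, 0.0, 150.2]
force: [-0.1, -0.2, 0.0]
grip_width: 0.0174
grasp_force: 0.0
```

>>> {"api": "apply_moves", "payload": {
  "moves": [
    [0.3,0.92,-0.1,0,0,-0.335,0.2],
    [0.3,0.92,-0.1,0,0,-0.335,0.2],
    [0.3,0.92,-0.1,0,0,-0.335,0.2],
    [0.3,0.92,-0.1,0,0,-0.335,0.2],
    [0.3,0.92,-0.1,0,0,-0.335,0.2],
    [0.3,0.92,-0.1,0,0,-0.335,0.2]
  ]
}}

```text
time_s: 3.2
tool_pos: [0.4818, -0.0911, 0.333]
tool_rot: [-179.9, 0.0, 178.9]
force: [0.6, -0.5, 0.0]
grip_width: 0.0177
grasp_force: 0.0
```

>>> {"api": "apply_moves", "payload": {
  "moves": [
    [-0.135,0.75,0,0,0,0,0.2],
    [-0.135,0.75,0,0,0,0,0.2],
    [-0.135,0.75,0,0,0,0,0.2],
    [-0.135,0.75,0,0,0,0,0.2],
    [-0.135,0.75,0.2,0,0,0,0.2],
    [-0.135,0.75,0.2,0,0,0,0.2]
  ]
}}

```text
time_s: 3.8
tool_pos: [0.5089, 0.0547, 0.288]
tool_rot: [-179.9, -0.5, 178.6]
force: [-0.6, -0.3, -0.2]
grip_width: 0.0175
grasp_force: 0.0
```

Run:
```python
from h import *
a=viewer.read_camera("wrist");cv2.imwrite("pics/w1.png",a[...,::-1]);k=viewer.get_calibration("wrist");print(k)
for t in("slot","cover_front","fastener"):
        print(t,[(np.round(d["location"],1),round(d["conf"],2)) for d in boxes_of("wrist",t)[:2]])
p=[.5688,.0576,-.0167]
print(proj(k,cov(p,.661,[(-.242,.11,.005),(-.242,-.11,.005),(-.242,0,.005),(-.172,0,-.009)],.119)))
print(env.get_obs()["tool_pos"],env.get_obs()["qpos"])
```

```text
{'fov_y': 67.33266255039213, 'cx': 282.42106833062434, 'cy': 205.82978200594596, 'position': array([0.43426632, 0.0573552 , 0.4520167 ]), 'orientation': array([-15.76441985,   0.11706609,  88.6404647 ])}
slot [(array([285.2, 251.9]), 0.72)]
cover_front [(array([287. , 223.3]), 0.64)]
fastener [(array([283.5, 254.8]), 0.56)]
[[438.80461703 209.62220326]
 [135.96284445 211.48485844]
 [287.10188407 210.55526437]
 [286.54180547 241.96281091]]
[0.51233822 0.05609665 0.29396127] [ 39.19283697   2.84547817 -49.5769544   94.16266171   2.20197445
  83.90202874  78.13973918]
```

View pics/w1.png

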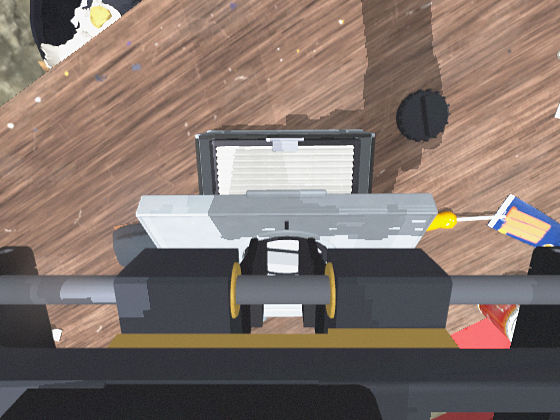

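>>> {"api": "apply_moves", "payload": {
  "moves": [
    [0,0.01,0.12,0,0,0,0.2],
    [0,0.01,0.22,0,0,0,0.2],
    [0,0.01,0.28,0,0,0,0.2],
    [0,0.01,0.305,0,0,0,0.2],
    [0.02,0.01,0.345,0,0,0,0.2],
    [0.038,0.01,0.374,0,0,0,0.2],
    [0.07,0.01,0.425,0,0,0,0.2],
    [0.1,0.01,0.475,0,0,0,0.2]
  ]
}}

```text
time_s: 4.8
tool_pos: [0.4914, 0.0598, 0.1971]
tool_rot: [-180.0, 0.1, 178.9]
force: [1.3, -0.4, 0.2]
grip_width: 0.0175
grasp_force: 0.8
```

>>> {"api": "apply_moves", "payload": {
  "moves": [
    [0.027,0,0.053,0,0,0,0.2],
    [0.052,0,0.107,0,0,0,0.2],
    [0.073,0,0.162,0,0,0,0.2],
    [0.0925,0,0.2175,0,0,0,0.2],
    [0.109,0,0.275,0,0,0,0.2],
    [0.123,0,0.3315,0,0,0,0.2],
    [0.134,0,0.39,0,0,0,0.2],
    [0.1425,0,0.447,0,0,0,0.2],
    [0.147,0,0.485,0,0,0,0.2],
    [0.1485,0,0.515,0,0,0,0.2],
    [0.1485,0,0.535,0,0,0,0.2]
  ]
}}

```text
time_s: 5.9
tool_pos: [0.4615, 0.0604, 0.0902]
tool_rot: [-180.0, -0.1, 178.9]
force: [-3.4, -0.2, 6.1]
grip_width: 0.0178
grasp_force: 2.7
```

Run:
```python
from h import *
o=env.get_obs();print(o["tool_pos"],o["force"],o["qpos"])
```

```text
[0.46149713 0.0603619  0.09018367] [-3.44076511 -0.2143513   6.1373865 ] [ 38.00024184   6.03187579 -50.28037586 116.04268886   5.33127386
  60.27202165  74.12109523]
```

>>> {"api": "apply_moves", "payload": {
  "moves": [
    [0,0,-0.1,0,0,0,0.2],
    [0,0,-0.35,0,0,0,0.2],
    [-0.25,0,-0.6,0,0,0,0.2],
    [-0.45,0,-0.7,0,0,0,0.2],
    [-0.6,0,-0.7,0,0,0,0.2],
    [-0.6,0,-0.7,0,0,0,0.2],
    [-0.6,0,-0.7,0,0,0,0.2]
  ]
}}

```text
time_s: 6.6
tool_pos: [0.5823, 0.0583, 0.2294]
tool_rot: [179.9, -0.1, 178.9]
force: [-0.3, -0.0, -0.6]
grip_width: 0.0176
grasp_force: 0.0
```

Run:
```python
from h import *
k=viewer.get_calibration("wrist");a=viewer.read_camera("wrist");k=viewer.get_calibration("wrist");print(k,env.get_obs()["force"])
for t in("slot","cover_front","fastener"):
        print(t,[(np.round(d["location"],1),round(d["conf"],2)) for d in boxes_of("wrist",t)[:2]])
p=[.5688,.0576,-.0167]
u=proj(k,cov(p,.03,[(-.242,.11,.005),(-.242,-.11,.005),(-.242,0,.005),(-.172,0,-.009),(-.172,0,.005)],.119))
print(u)
a=a[...,::-1].copy()
c=cv2.resize(a[20:300,80:480],None,fx=2,fy=2,interpolation=3)
for q in u: cv2.circle(c,tuple(int(v) for v in (q-[80,20])*2),3,(0,0,255),1)
cv2.imwrite("pics/w2.png",c)
```

```text
{'fov_y': 67.33266255039213, 'cx': 282.42106833062434, 'cy': 205.82978200594596, 'position': array([0.50496042, 0.06048277, 0.39104454]), 'orientation': array([-1.59790664e+01,  1.79070291e-02,  8.89403869e+01])} [-0.37020653 -0.40446756  0.49372406]
slot [(array([281.5, 125. ]), 0.94), (array([119.1, 202.8]), 0.61)]
cover_front [(array([280.6, 140.4]), 0.59)]
fastener [(array([279. , 120.5]), 0.8)]
[[408.28976002  44.06852178]
 [152.38093792  44.59192003]
 [280.294104    44.33030526]
 [280.66886116 127.01774997]
 [280.58501037 128.01217102]]
```

View pics/w2.png

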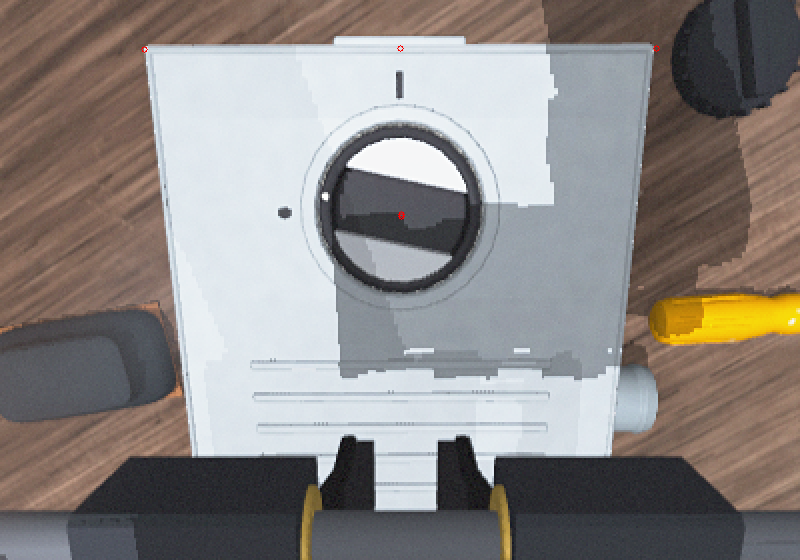

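The wrist view shows the cover down. The slot centre is at crop (401,209), turned about 10° clockwise, and the white dot is at its -y end near the black dot. The model agrees to about 3 mm.

>>> {"api": "apply_moves", "payload": {
  "moves": [
    [0.346,-0.005,0.2,0,0,0.119,0.2],
    [0.346,-0.005,0.4,0,0,0.119,0.2],
    [0.346,-0.005,0.547,0,0,0.119,0.2],
    [0.346,-0.005,0.547,0,0,0.119,0.2],
    [0.346,-0.005,0.547,0,0,0.119,0.2]
  ]
}}

```text
time_s: 7.3
tool_pos: [0.5128, 0.0583, 0.1222]
tool_rot: [-180.0, 0.1, 168.7]
force: [0.6, 0.4, 0.2]
grip_width: 0.0173
grasp_force: 0.0
```

Run:
```python
from h import *
a=viewer.read_camera("wrist")[...,::-1]
o=env.get_obs();print(o["tool_pos"],o["tool_rot"],o["qpos"])
k=viewer.get_calibration("wrist");print(proj(k,[o["tool_pos"]]))
cv2.imwrite("pics/w3.png",cv2.resize(a[150:420,130:430],None,fx=2,fy=2,interpolation=3))
```

```text
[0.51417763 0.05857879 0.12332802] [179.98047018   0.19883285 168.67316173] [ 36.46327692  11.35335721 -50.02600903 107.67088562   9.64477415
  65.10033874  61.60526938]
[[281.96365601 258.16391642]]
```

View pics/w3.png

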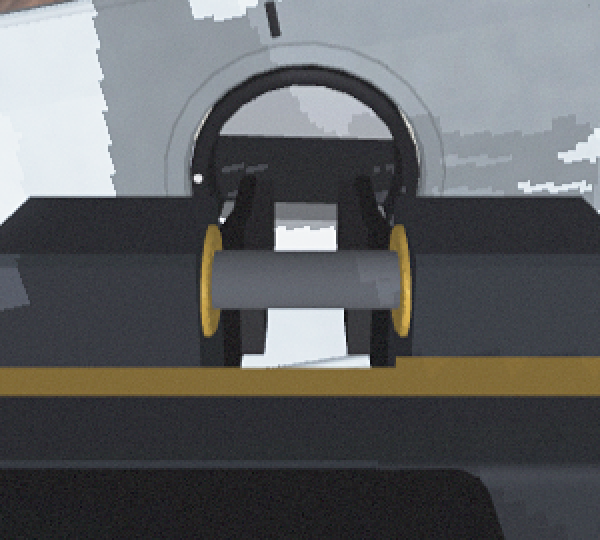

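>>> {"api": "apply_moves", "payload": {
  "moves": [
    [-0.006,0,0.06,0,0,0,0.2],
    [-0.006,0,0.11,0,0,0,0.2],
    [-0.006,0,0.14,0,0,0,0.2],
    [-0.006,0,0.165,0,0,0,0.2],
    [-0.006,0,0.185,0,0,0,0.2],
    [-0.006,0,0.195,0,0,0,0.2]
  ]
}}

```text
time_s: 7.95
tool_pos: [0.5137, 0.0582, 0.0816]
tool_rot: [180.0, -0.0, 168.7]
force: [-0.6, 0.2, 0.6]
grip_width: 0.0173
grasp_force: 0.0
```

>>> {"api": "apply_moves", "payload": {
  "moves": [
    [0,0,0.012,0,0,0,0.2],
    [0,0,0.024,0,0,0,0.2],
    [0,0,0.036,0,0,0,0.2],
    [0,0,0.046,0,0,0,0.2],
    [0,0,0.053,0,0,0,0.2],
    [0,0,0.053,0,0,0,0.2]
  ]
}}

```text
time_s: 8.55
tool_pos: [0.5142, 0.0582, 0.0724]
tool_rot: [-180.0, 0.0, 168.7]
force: [-1.1, -0.3, 6.5]
grip_width: 0.0174
grasp_force: 3.2
```

>>> {"api": "apply_moves", "payload": {
  "moves": [
    [0,0,0.005,0,0,0,0.2],
    [0,0,0.01,0,0,0,0.2],
    [0,0,0.01,0,0,0,0.2]
  ]
}}

```text
time_s: 8.85
tool_pos: [0.5143, 0.0582, 0.0722]
tool_rot: [-179.9, 0.0, 168.7]
force: [-7.3, -1.1, 19.2]
grip_width: 0.0175
grasp_force: 10.3
```

>>> {"api": "apply_moves", "payload": {
  "moves": [
    [0,0,0,0,0,0.05,0.2],
    [0,0,0,0,0,0.1,0.2],
    [0,0,0,0,0,0.15,0.2],
    [0,0,0,0,0,0.2,0.2],
    [0,0,0,0,0,0.25,0.2],
    [0,0,0,0,0,0.3,0.2],
    [0,0,0,0,0,0.35,0.2],
    [0,0,0,0,0,0.4,0.2]
  ]
}}

```text
time_s: 9.65
tool_pos: [0.5149, 0.0588, 0.0723]
tool_rot: [179.9, 0.1, 134.1]
force: [-5.3, 0.7, 16.9]
grip_width: 0.0173
grasp_force: 8.6
```

Run:
```python
from h import *
o=env.get_obs();print(o["wrist_torque"],o["force"],o["qpos"])
```

```text
[0.07818477 1.16457068 0.07032699] [-5.34931089  0.70289201 16.93851955] [ 29.83815079  14.29009582 -43.45486291 110.47764881  11.45021947
  59.44344326  25.56086693]
```

>>> {"api": "apply_moves", "payload": {
  "moves": [
    [0,0,0,0,0,0.05,0.2],
    [0,0,0,0,0,0.1,0.2],
    [0,0,0,0,0,0.15,0.2],
    [0,0,0,0,0,0.2,0.2],
    [0,0,0,0,0,0.25,0.2],
    [0,0,0,0,0,0.3,0.2],
    [0,0,0,0,0,0.35,0.2],
    [0,0,0,0,0,0.4,0.2],
    [0,0,0,0,0,0.45,0.2],
    [0,0,0,0,0,0.5,0.2],
    [0,0,0,0,0,0.55,0.2],
    [0,0,0,0,0,0.6,0.2]
  ]
}}

```text
time_s: 10.85
tool_pos: [0.5163, 0.0582, 0.0723]
tool_rot: [179.7, 0.0, 82.6]
force: [-1.1, -1.1, 13.2]
grip_width: 0.0173
grasp_force: 6.5
```

Run:
```python
from h import *
o=env.get_obs();print(o["wrist_torque"],o["force"],o["qpos"])
```

```text
[-0.26264349  0.20581097  0.04026836] [-1.11561715 -1.11314373 13.16797806] [ 23.66869847  12.96539781 -36.34065533 110.63581861   9.05915558
  58.8940932  -24.06965979]
```

>>> {"api": "apply_moves", "payload": {
  "moves": [
    [0,0,0.003,0,0,0.03,0.2],
    [0,0,0.003,0,0,0.06,0.2],
    [0,0,0.003,0,0,0.09,0.2],
    [0,0,0.003,0,0,0.11,0.2],
    [0,0,0.003,0,0,0.11,0.2]
  ]
}}

```text
time_s: 11.35
tool_pos: [0.5165, 0.0575, 0.0723]
tool_rot: [179.7, 0.0, 73.3]
force: [-2.7, -3.3, 17.2]
grip_width: 0.0174
grasp_force: 12.7
```

Run:
```python
from h import *
o=env.get_obs();print(o["wrist_torque"],o["force"])
```

```text
[-0.5842668   0.61421291  0.26329602] [-2.66984587 -3.255611   17.23195538]
```

>>> {"api": "apply_moves", "payload": {
  "moves": [
    [0,0,0,0,0,0.02,0.2],
    [0,0,0,0,0,0.04,0.2],
    [0,0,0,0,0,0.05,0.2],
    [0,0,0,0,0,0.05,0.2]
  ]
}}

```text
time_s: 11.75
tool_pos: [0.5168, 0.0574, 0.0723]
tool_rot: [179.6, 0.0, 69.2]
force: [-2.4, -3.6, 16.4]
grip_width: 0.0171
grasp_force: 32.8
```

Run:
```python
from h import *
o=env.get_obs();print(o["wrist_torque"],o["force"],o["tool_rot"])
```

```text
[-0.64889857  0.4885449   1.1908236 ] [-2.3628164  -3.6418556  16.39064034] [1.79605146e+02 4.26397599e-02 6.91787498e+01]
```

>>> {"api": "apply_moves", "payload": {
  "moves": [
    [0,0,0,0,0,-0.05,0.2],
    [0,0,-0.01,0,0,-0.12,0.2],
    [0,0,-0.03,0,0,-0.17,0.2],
    [0,0,-0.06,0,0,-0.17,0.2],
    [0,0,-0.1,0,0,-0.17,0.2],
    [0,0,-0.2,0,0,-0.17,0.2],
    [0,0,-0.4,0,0,-0.17,0.2],
    [0,0,-0.6,0,0,-0.17,0.2],
    [0,-0.3,-0.8,0,0,-0.17,0.2],
    [0,-0.3,-0.8,0,0,-0.17,0.2],
    [0,-0.3,-0.8,0,0,-0.17,0.2]
  ]
}}

```text
time_s: 12.85
tool_pos: [0.4575, 0.0813, 0.2317]
tool_rot: [179.7, 0.1, 83.6]
force: [-0.3, -0.5, 0.2]
grip_width: 0.018
grasp_force: 0.0
```

Run:
```python
from h import *
a=viewer.read_camera("wrist")[...,::-1]
t=viewer.read_camera("top")[...,::-1];s=viewer.read_camera("scene")[...,::-1]
print(env.get_obs()["force"])
z=lambda i,f:cv2.resize(i,None,fx=f,fy=f,interpolation=3)
top=np.hstack([z(t[155:295,180:390],400/210)[:266,:400],z(s[150:283,180:380],2)[:266,:400]])
cv2.imwrite("pics/e.png",np.vstack([top,z(a[:,:],.79)[:,:442] if 0 else np.pad(z(a,.79),((0,0),(0,800-z(a,.79).shape[1]),(0,0)))]))
```

```text
[ 0.21046981 -0.27834003  0.79251946]
```

View pics/e.png

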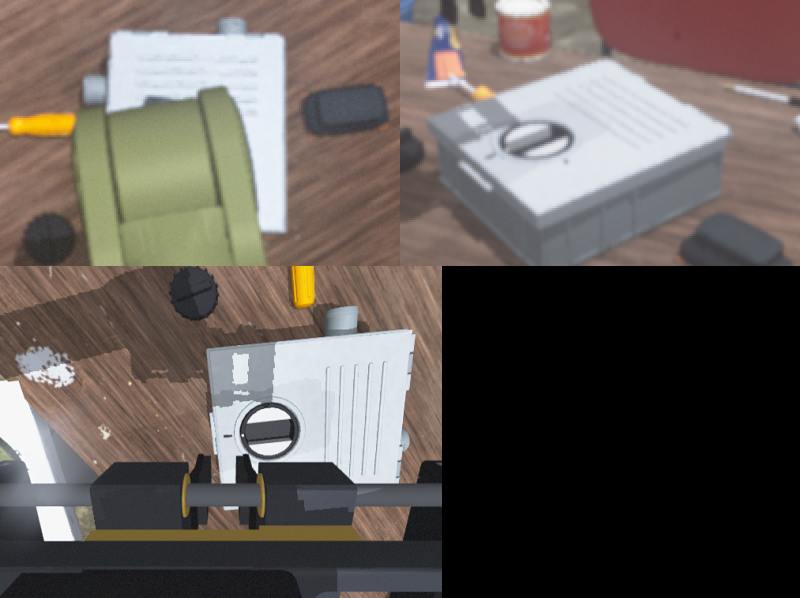

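The wrist view shows the white dot (243,435) next to the black bar, with the slot parallel to the cover's sides. The scene view shows the cover flush, and the other objects are where they were.

```bash
python3 -c "
from h import *
print(env.sign_off())"
```

```text
the job is handed in; nothing more can be done
None
```

The cover is pressed fully home, the fastener is turned clockwise to its stop, and the cover stayed down when I let go. The final images show the sanding block, fuel cap and screwdriver where they lay, and I have handed the job in.

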